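# Clip a mounted bone section into the slide holder

## Task

Load the mounted bone section (the long white mount) into the slide holder for inspection: draw the sprung curved arm back until it stays open by itself, lay the mount flat on the holder's plate and, with the arm still open, slide it gently fully home, flush against the long rail and right up to the end stop, wherever that is set. Then let the arm spring back over so that it clamps the mount there, and let go of everything; do not ram or tip the mount, and leave the other things on the table where they are.

Things in the scene. Friction and masses are not known exactly. Their poses are not given: they have to be found in the camera images.
- stage: The slide holder, fixed to the table: grey plate 12 mm thick, spanning x -173 to +57, y -78 to +138 mm in its own frame, with a low long rail, a low end stop and a curved steel arm on it. Origin on the table, straight below the mount's centre when that is home with the end stop at mid setting. Home: flat on the plate, long sides along this y (either end first), against rail and stop.
- edges: The holder's fixed edges, 8 mm high. Origin on the plate's top above the stage's origin, same axes. Rail: 12 mm wide, along y from -60 to +84 mm, its face at x = +30 mm looking to -x. End stop (stopper): crossbar, x -20 to +30 mm, face looking to -y, locked somewhere from y = +38 to +62 mm: its setting is not measured, so feel for it. The mount chips if pressed on these edges with over 20 N.
- mount: The mounted bone section: white plastic plate 60 (x) x 100 (y) x 8 mm, a dark bone block glued in its middle: 34 mm wide (x, flat parallel sides over the middle 36 mm), 70 mm long (y, round ends), 8 to 32 mm above the underside; grasp it by the bone. Loose, upright, 0.12 to 0.25 kg. Origin at the centre of its underside, z up.
- clip (a joint): Angle of the curved arm, rad, level swing about the pivot. 0 = shut (empty), grows clockwise from above, away from the rail; 0.85 = open stop. Spring goes over centre at 0.55: below, it pulls shut (6 N at the peg at 0); above, it pulls open and stays (4 N at 0.85); pushed back past 0.55 it swings shut by itself, damped. On a mount fully home its nose rests at about 0.26.
- pivot (a point): The arm's pivot axis, on the plate's top (12 mm above the table), at stage x = -70, y = +100 mm. Its hub is 22 mm in diameter and rises to 30 mm above the table.
- peg (a point): Top centre of the upright steel peg at the arm's free end: 12 mm in diameter, from 22 to 56 mm above the table, 150 mm from the pivot axis. In the stage frame at x = -27, y = -44 mm when shut, x = -150, y = -27 mm when fully open. The arm is a bent round bar 10 mm thick, 16 to 26 mm above the table.
- tooth_mount: Bystander: a smaller, square white mount 50 x 50 x 8 mm with a pointed dark tooth 30 mm tall on it. Origin at the centre of its underside. It and the bone mount lie in either of two places.
- fragment: Bystander: a bone fragment 75 x 26 x 26 mm lying on the table between the holder and the mounts. Origin at the centre of its underside.
- brush: Bystander: a brush lying on the table far from the robot.
- jar: Bystander: a closed jar 64 mm in diameter, 85 mm tall. Origin at the centre of its underside.
- cup: Bystander: an open white cup 72 mm in diameter, 85 mm tall. Origin at the centre of its underside.
- rib: Bystander: a curved piece of rib 225 mm long, 24 mm thick, lying on the table to the left.
Things that resemble listed ones, but are neither listed nor needed, are in the scene too. Leave any green or pink look-alike of the mount alone.

How it is judged:
By the outcome, as a careful person would: the job done as asked, in the order asked, and still so for the second after the job is handed in, with the robot touching nothing.
It also fails if it takes over 72 s, if anything falls off the work surface, if the arm or the gripper's body presses on something with over 40 N, if the wrist force passes 120 N, or if a joint passes its speed limit or range.

## Robot

A 6-joint arm with a two-finger parallel gripper is mounted at the origin on the work surface. World frame = base frame: x ahead of the robot, y to its left, z up, the work surface at z = 0. Lengths are in mm, angles in degrees, forces in N, time in s.
With the tool pointing down it reaches from about 300 to 850 mm from the base axis. Payload 4.2 kg.
Tool frame: the origin (TCP) lies between the finger pads; the fingertips stand 22 mm ahead of it and the grasp point (between the pads) lies 3 mm ahead of it; z points along the fingers, y is the direction in which the jaws open and shut (so a half turn about z gives the same grasp; the last joint's range is limited). The gripper opens to 91 mm and grips with 3 to 60 N. Pads are 32 mm wide; open, the fingers measure 118 mm over their backs; the gripper's body (76 mm by 178 mm) begins 60 mm behind the grasp point.
Start: joints at [-77.349, 18.312, 89.639, -0, 72.044, -1.146], TCP at [137.127, -558.424, 235.976] pointing down, gripper open.
Joint ranges: [-177.97, 177.97], [-48.28, 115.42], [12.27, 149.76], [-77.06, 257.06], [2.81, 150.46], [-146.56, 146.56]. Speed limits (degrees/s): [147.25, 147.25, 180, 180, 180, 180].

## Interface

Orientations are given as [roll, pitch, yaw] about the fixed x, y, z axes, in that order (R = Rz(yaw) Ry(pitch) Rx(roll)).
In Python, from workcell import * gives the robot as it stands.
- The arm moves only by the shell command python3 -m jog 'ROWS' [OPENING] [FORCE]. ROWS is text: rows parted by semicolons, each of 6 numbers parted by spaces: the shift along the tool's x, y, z in units of 0.5 m (1.0 is 0.5 m), then the turn, a rotation vector about the tool's x, y, z in units of pi/2 rad (1.0 is pi/2 rad). A call has 1 to 20 rows; each row is the pose to reach, as a shift and turn from the pose measured when the call began, along the tool's axes at that moment; what a row does not reach only later rows make up. A row lasts 1/12 s, in which the tool goes at most 41.7 mm and 7.16 degrees, less where a joint would pass 70% of its speed; a pose out of reach is approached as far as the arm can. A call with a number of a shift or a turn outside -1 to 1 is refused whole. A call with a gripper value outside its range is refused whole. OPENING is the opening, from -1 (shut) to 1 (fully open), set as the call begins (- or left out, the last holds). The fingers move at their own pace and stop on an object; FORCE is the grip in N (left out, the last holds). Time passes only in rows, so rows that repeat a pose let the fingers close. It gives the time, the measured TCP pose, the force and the opening at its end, in the units of the state.
- state(): the state, without advancing time (a new reading comes with each control period).
- grab_frame(name): name is "scene" or "top"; returns the picture (420x560x3 uint8, red, green, blue); there is no depth.
- calibration(name): a dict with "mtx" (3x3 intrinsics, pixels), "rvec" (rotation vector, rad) and "tvec" (3), from world to camera coordinates, as OpenCV has them. Camera axes: x right, y down, z forward; pixel columns grow to the right and rows downward; lengths in mm; the calibration is good to about 2 mm. A picture is of the moment at which its call begins. calibration takes no time and is no camera call.
- job_done(): hands the job in, once; it reports no verdict.
Trained networks look in the newest picture that a camera, given by its name, has taken for a name from the list of things; names that differ only in an ending like _2 or _b are one class to them, and where a whole thing is asked for, a point or a joint stands for the part that bears it (a point fixed in the world has none). Each returns a list of dicts, best first, with "confidence" (0 to 1); they miss things now and then, are a little off and sometimes report something else, mostly with a low value. They report only what shows in the picture. A call takes as long as a camera call. They do not tell look-alikes from the thing itself.
- spot_in(query, camera): "rect" ([left, top, right, bottom] in pixels, round what is visible of it).
- tip_of(query, camera): "location" ([column, row] in pixels: a listed point, or the origin of a listed thing).
The state is a dict: "time_s": time; "qpos": joint angles; "qvel": joint speeds; "effort": joint torques, N m; "ee_pos": TCP position; "ee_rot": TCP orientation; "force": force on the tool from outside, world axes, zero at the start; "torque": the same for the moment, N m; "gripper_width": finger opening in mm.
Only numpy, scipy, OpenCV 4.12 (cv2) and the standard library are available. Lean on these libraries where they do the work, as an engineer would, in place of code of your own. Each camera call takes 0.05 s, during which the arm holds its last target. There are 200 camera calls.

## Working session

There is one attempt and no reset: what is moved stays moved. The work goes in short steps, Python scripts to look and compute and a shell command to move; the robot and the scene stay as the last step left them, time stands still between calls to the robot, and variables do not carry over. Pictures are saved under pics/ and viewed, about 8 in all and at most 12, crops included, and the job is handed in when it is done.

```bash
mkdir -p pics; ls; cat > h.py <<'E'
from workcell import *
import numpy as np, cv2
def ray(cam,px):
    c=calibration(cam);K=np.array(c["mtx"],float);R=cv2.Rodrigues(np.array(c["rvec"],float))[0];t=np.array(c["tvec"],float).ravel()
    d=R.T@np.linalg.inv(K)@np.array([px[0],px[1],1.]);o=-R.T@t
    return o,d
def at(cam,px,z):
    o,d=ray(cam,px);return o+d*(z-o[2])/d[2]
def proj(cam,P):
    c=calibration(cam)
    return cv2.projectPoints(np.array(P,float).reshape(-1,3),np.array(c["rvec"],float),np.array(c["tvec"],float),np.array(c["mtx"],float),None)[0].reshape(-1,2)
E
python3 - <<'E'
from h import *
ims={}
for n in("scene","top"):
    im=grab_frame(n);ims[n]=im;cv2.imwrite(f"pics/{n}0.png",cv2.cvtColor(im,cv2.COLOR_RGB2BGR))
    print(n,np.round(ray(n,(280,210))[0]),np.round(at(n,(280,210),0)))
    for q,z in(("stage",0),("edges",12),("mount",0),("pivot",12),("peg",56),("tooth_mount",0),("fragment",0),("jar",0),("cup",0)):
        for r in tip_of(q,n)[:3]: print(q,np.round(r["location"],1),round(r["confidence"],2),np.round(at(n,r["location"],z)))
print(state())
E
```

```text
pics
scene [1154. -656.  911.] [463. 143.  -0.]
stage [320.9 235.7] 0.82 [625. 130.   0.]
edges [318.8 234.3] 0.82 [624. 120.  12.]
mount [110.2 301.4] 0.73 [ 357. -385.    0.]
mount [183.6 239. ] 0.71 [ 331. -123.    0.]
mount [231.1 319.3] 0.57 [ 627. -235.    0.]
pivot [313.  205.3] 0.63 [536. 211.  12.]
pivot [309.1 322.2] 0.57 [ 781. -132.   12.]
peg [303.1 230.3] 0.66 [608.  68.  56.]
tooth_mount [175.7 278.8] 0.91 [ 427. -235.    0.]
fragment [176.9 279.5] 0.53 [ 431. -234.    0.]
fragment [236.8 268.5] 0.47 [ 526. -110.    0.]
jar [207.4 381.5] 0.82 [ 700. -381.    0.]
cup [309.1 161.6] 0.96 [379. 400.   0.]
top [ 290.   31. 1350.] [574.  38.   0.]
stage [242.6 189. ] 0.59 [628. 138.   0.]
edges [243.4 189.8] 0.92 [623. 135.  12.]
edges [242.4 189.3] 0.39 [625. 138.  12.]
mount [381.4 194.9] 0.81 [ 622. -229.    0.]
mount [341.6 312.1] 0.57 [ 316. -125.    0.]
mount [444.  299.8] 0.57 [ 353. -384.    0.]
pivot [215.2 224.5] 0.89 [529. 204.  12.]
peg [263.2 192.1] 0.74 [608.  81.  56.]
peg [383.9 192.1] 0.46 [ 616. -225.   56.]
tooth_mount [383.7 268.7] 0.87 [ 428. -232.    0.]
fragment [336.1 232.5] 0.59 [ 519. -110.    0.]
cup [138.9 282.6] 0.66 [376. 391.   0.]
cup [125.9 195.3] 0.47 [603. 445.   0.]
{'time_s': 1.0, 'qpos': array([-7.73488357e+01,  1.83114020e+01,  8.96396313e+01, -1.87463134e-03,
        7.20444411e+01, -1.14606565e+00]), 'qvel': array([-0.06298207,  0.03154945,  0.06130241,  0.06516691,  0.02445009,
       -0.00695511]), 'effort': array([ 2.17260938e-03, -4.12353909e+01, -2.32229930e+01,  7.30613898e-02,
        3.77407868e-02, -6.76410522e-06]), 'ee_pos': array([ 137.12084195, -558.41714632,  235.97663681]), 'ee_rot': array([1.79995511e+02, 1.87353517e-03, 1.37978077e+01]), 'force': array([-0.15867621,  0.71481424,  0.34424525]), 'torque': array([-0.01063358, -0.0123202 , -0.03939228]), 'gripper_width': 91.11750228475749}
```

View pics/top0.png

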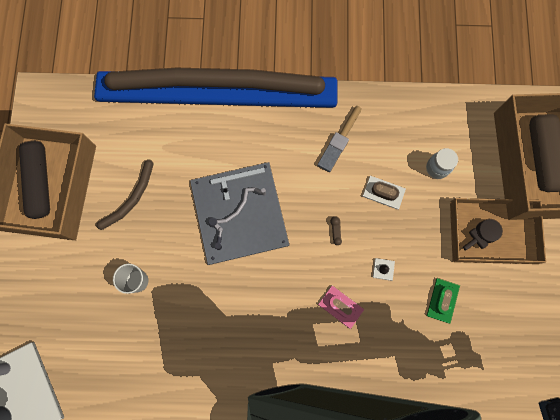

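View pics/scene0.png

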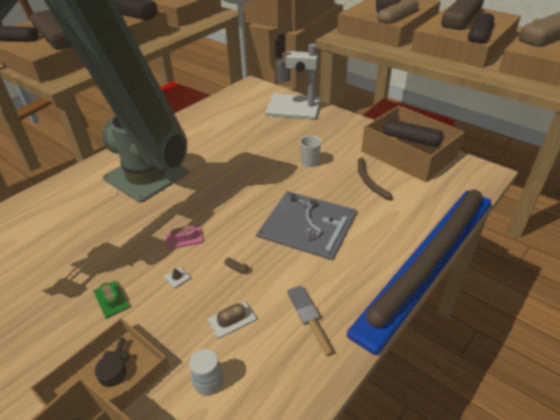

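The candidates for the mount in the top view are white with a long bone (384,192), the white square tooth mount (383,269), pink (341,306) and green (444,300). I choose (384,192) because it is the white plate with the elongated bone. The holder's rail is the light bar from (210,184) to (267,170), the stop is at (225,188), the hub at (212,222) and the peg at about (262,191).

```bash
python3 - <<'E'
from h import *
im=cv2.imread("pics/top0.png");hsv=cv2.cvtColor(im,cv2.COLOR_BGR2HSV)
def big(m,box):
    M=np.zeros_like(m);x0,y0,x1,y1=box;M[y0:y1,x0:x1]=m[y0:y1,x0:x1]
    cs,_=cv2.findContours(M,cv2.RETR_EXTERNAL,cv2.CHAIN_APPROX_NONE);return max(cs,key=cv2.contourArea)
grey=((hsv[...,1]<70)).astype(np.uint8)*255
c=cv2.convexHull(big(grey,(180,150,300,275)))
W=np.array([at("top",p[0],12)[:2] for p in c],np.float32)
(cx,cy),(w,h),a=cv2.minAreaRect(W);print("plate",cx,cy,w,h,a)
wh=((hsv[...,1]<70)&(hsv[...,2]>140)).astype(np.uint8)*255
c2=cv2.convexHull(big(wh,(350,165,415,220)))
W2=np.array([at("top",p[0],8)[:2] for p in c2],np.float32)
print("mount",cv2.minAreaRect(W2),cv2.boundingRect(c2))
# bone
bone=((hsv[...,1]>60)&(hsv[...,2]<120)).astype(np.uint8)*255
c3=big(bone,(368,178,402,204));W3=np.array([at("top",p[0],28)[:2] for p in c3],np.float32)
print("bone",cv2.minAreaRect(W3))
a1=cv2.resize(im[155:275,175:315],None,fx=4,fy=4,interpolation=3)
a2=cv2.resize(im[160:240,320:420],None,fx=2.4,fy=2.4,interpolation=3)
o=np.zeros((480,800,3),np.uint8);o[:480,:560]=a1;o[:192,560:800]=a2
cv2.imwrite("pics/crop0.png",o)
E
```

```text
plate 563.2169799804688 144.91664123535156 230.23431396484375 214.45941162109375 15.002100944519043
mount ((628.5916137695312, -234.44790649414062), (99.4078369140625, 61.8272590637207), 70.98413848876953) (363, 176, 43, 34)
bone ((626.2376098632812, -233.44573974609375), (68.36900329589844, 37.58208465576172), 72.31205749511719)
```

View pics/crop0.png

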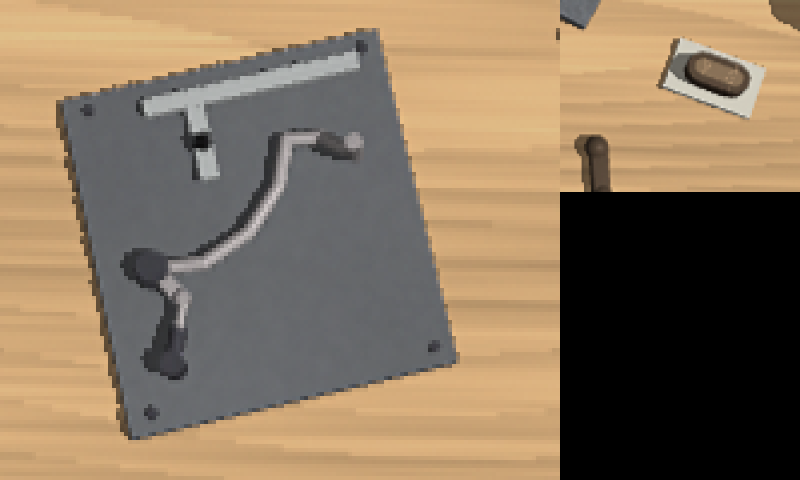

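The close crop confirms the white plate with the long bone block (top-view pixel about 384,192) and a closed arm with its peg at about (262,191). The plate fit is 230 x 214 mm at yaw 15°. Next I print the rows for the first moves.

```bash
cat >> h.py <<'E'
from scipy.spatial.transform import Rotation as Ro
O=np.array([627.,131.]);YAW=15.
def s2w(x,y,O=O,yaw=YAW):
    a=np.radians(yaw);return O+np.array([[np.cos(a),-np.sin(a)],[np.sin(a),np.cos(a)]])@np.array([x,y],float)
def w2s(P,O=O,yaw=YAW):
    a=np.radians(yaw);return np.array([[np.cos(a),np.sin(a)],[-np.sin(a),np.cos(a)]])@(np.array(P[:2])-O)
def row(p,yaw,s=None):
    s=s or state();R=Ro.from_euler("xyz",s["ee_rot"],degrees=True)
    d=R.inv().apply(np.array(p)-s["ee_pos"])/500
    r=(R.inv()*Ro.from_euler("xyz",[180,0,yaw],degrees=True)).as_rotvec()/(np.pi/2)
    return " ".join(f"{v:.4f}" for v in np.r_[d,r])
def peg(th):
    v=np.array([43,-144.]);c,s=np.cos(th),np.sin(th);return np.array([-70,100])+np.array([c*v[0]+s*v[1],-s*v[0]+c*v[1]])
E
python3 - <<'E'
from h import *
for n in("rail R",(265,170)),("rail L",(210.5,181.5)),("stop tip",(226.5,199)),("hub",(211.5,221)),("peg",(263,190.5)):
    z={"rail R":20,"rail L":20,"stop tip":20,"hub":30,"peg":56}[n[0]];print(n,np.round(w2s(at("top",n[1],z)),1))
for th in(0,.26,.55,.85):print(th,peg(th),np.round(s2w(*peg(th)),1))
p=s2w(*peg(0));print(row([*((np.array([137,-558])+p)/2),170],55),"|",row([*p,95],97))
E
```

```text
('rail R', (265, 170)) [ 34.6 -62.3]
('rail L', (210.5, 181.5)) [37.2 83.5]
('stop tip', (226.5, 199)) [-18.4  52.7]
('hub', (211.5, 221)) [-68.4 101.7]
('peg', (263, 190.5)) [-27.3 -43.6]
0 [-27. -44.] [612.3  81.5]
0.26 [-65.46483041 -50.21462058] [576.8  65.6]
0.55 [-108.60840652  -45.23908202] [533.8  59.2]
0.85 [-149.80510307  -27.34263043] [489.4  65.8]
0.6141 -0.5086 0.1319 0.0000 0.0000 -0.4578 | 1.2282 -1.0163 0.2818 0.0000 0.0001 -0.9245
```

```bash
python3 -m jog '0.6 -0.5 0.13 0 0 -0.46;0.6 -0.5 0.13 0 0 -0.46;0.6 -0.5 0.13 0 0 -0.46;0.6 -0.5 0.13 0 0 -0.46;0.6 -0.5 0.13 0 0 -0.46;0.6 -0.5 0.13 0 0 -0.46;0.6 -0.5 0.13 0 0 -0.46;0.6 -0.5 0.13 0 0 -0.46;0.6 -0.5 0.13 0 0 -0.46;0.6 -0.5 0.13 0 0 -0.46' -0.12 20
python3 - <<'E'
from h import *
p=s2w(*peg(0));print(row([*p,95],97))
E
```

```text
time_s: 1.83
ee_pos: [370.2, -240.8, 170.5]
ee_rot: [-180.0, -0.1, 55.3]
force: [-0.2, 0.6, -0.6]
gripper_width: 40.2
0.8054 0.0317 0.1521 -0.0001 -0.0009 -0.4630
```

```bash
python3 -m jog '0.8054 0.0317 0.152 0 0 -0.463;0.8054 0.0317 0.152 0 0 -0.463;0.8054 0.0317 0.152 0 0 -0.463;0.8054 0.0317 0.152 0 0 -0.463;0.8054 0.0317 0.152 0 0 -0.463;0.8054 0.0317 0.152 0 0 -0.463;0.8054 0.0317 0.152 0 0 -0.463;0.8054 0.0317 0.152 0 0 -0.463;0.8054 0.0317 0.152 0 0 -0.463;0.8054 0.0317 0.152 0 0 -0.463;0.8054 0.0317 0.152 0 0 -0.463;0.8054 0.0317 0.152 0 0 -0.463;0.8054 0.0317 0.152 0 0 -0.463'
python3 - <<'E'
from h import *
p=s2w(*peg(0));print(row([*p,95],97));print(row([*p,53],97))
im=grab_frame("top")[140:260,190:330];cv2.imwrite("pics/c1.png",cv2.resize(im[...,::-1],None,fx=4,fy=4,interpolation=3))
E
```

```text
time_s: 2.92
ee_pos: [611.7, 81.3, 94.7]
ee_rot: [-179.9, -0.1, 97.0]
force: [-0.5, 0.1, -0.2]
gripper_width: 40.3
0.0003 0.0012 -0.0006 -0.0006 -0.0006 0.0003
0.0003 0.0013 0.0834 -0.0006 -0.0006 0.0003
```

```bash
python3 -m jog '0 0 0.04 0 0 0;0 0 0.083 0 0 0;0 0 0.083 0 0 0'; python3 -m jog '0 0 0 0 0 0;0 0 0 0 0 0;0 0 0 0 0 0' -0.52
python3 - <<'E'
from h import *
for th in np.r_[np.arange(.08,.85,.08),.85,.9]:
    q=peg(th)+4*np.array([-.99,.14]);print(row([*s2w(*q),53],97))
E
```

```text
time_s: 3.22
ee_pos: [608.3, 78.9, 50.7]
ee_rot: [-179.6, -0.1, 96.9]
force: [-0.7, -1.2, -0.2]
gripper_width: 40.3
time_s: 3.47
ee_pos: [608.8, 78.4, 52.1]
ee_rot: [-179.7, -0.0, 96.8]
force: [0.1, -0.4, 0.8]
gripper_width: 23.4
-0.0038 -0.0224 -0.0017 -0.0037 -0.0006 -0.0021
-0.0112 -0.0453 -0.0016 -0.0037 -0.0006 -0.0021
-0.0168 -0.0687 -0.0015 -0.0037 -0.0006 -0.0021
-0.0204 -0.0924 -0.0013 -0.0037 -0.0006 -0.0021
-0.0222 -0.1164 -0.0012 -0.0037 -0.0006 -0.0021
-0.0220 -0.1405 -0.0011 -0.0037 -0.0006 -0.0021
-0.0199 -0.1644 -0.0009 -0.0037 -0.0006 -0.0021
-0.0159 -0.1881 -0.0008 -0.0037 -0.0006 -0.0021
-0.0101 -0.2114 -0.0006 -0.0037 -0.0006 -0.0021
-0.0023 -0.2342 -0.0005 -0.0037 -0.0006 -0.0021
0.0034 -0.2481 -0.0004 -0.0037 -0.0006 -0.0021
0.0098 -0.2617 -0.0003 -0.0037 -0.0006 -0.0021
```

```bash
python3 -m jog '-0.004 -0.022 0 0 0 0;-0.011 -0.045 0 0 0 0;-0.017 -0.069 0 0 0 0;-0.02 -0.092 0 0 0 0;-0.022 -0.116 0 0 0 0;-0.022 -0.14 0 0 0 0;-0.02 -0.164 0 0 0 0;-0.016 -0.188 0 0 0 0;-0.01 -0.211 0 0 0 0;-0.002 -0.23 0 0 0 0;0 -0.235 0 0 0 0;0 -0.235 0 0 0 0'
python3 -m jog '0 0 0 0 0 0;0 0 0 0 0 0' -0.12
python3 -m jog '0 0 -0.05 0 0 0;0 0 -0.1 0 0 0;0 0 -0.2 0 0 0;0 0 -0.2 0 0 0'
python3 - <<'E'
from h import *
m=np.array([627,-233.5])
print(row([*s2w(-60,-190),150],85)," | ",row([*m,100],71))
E
```

```text
time_s: 4.47
ee_pos: [491.8, 64.7, 53.4]
ee_rot: [-179.7, -0.1, 96.8]
force: [0.2, 0.7, 0.2]
gripper_width: 22.0
time_s: 4.63
ee_pos: [492.7, 64.8, 53.7]
ee_rot: [-179.8, -0.1, 96.8]
force: [-0.3, 0.9, -0.2]
gripper_width: 32.3
time_s: 4.97
ee_pos: [496.9, 65.1, 159.2]
ee_rot: [179.6, -0.0, 96.8]
force: [1.0, 0.1, 0.7]
gripper_width: 40.2
-0.2933 0.2091 0.0196 0.0044 -0.0010 0.1315  |  -0.6240 0.1864 0.1192 0.0043 -0.0015 0.2871
```

```bash
python3 -m jog '-0.624 0.1864 0.1 0.0043 -0.0015 0.287;-0.624 0.1864 0.1 0.0043 -0.0015 0.287;-0.624 0.1864 0.1 0.0043 -0.0015 0.287;-0.624 0.1864 0.1 0.0043 -0.0015 0.287;-0.624 0.1864 0.1 0.0043 -0.0015 0.287;-0.624 0.1864 0.1 0.0043 -0.0015 0.287;-0.624 0.1864 0.1 0.0043 -0.0015 0.287;-0.624 0.1864 0.1 0.0043 -0.0015 0.287;-0.624 0.1864 0.1 0.0043 -0.0015 0.287;-0.624 0.1864 0.1 0.0043 -0.0015 0.287;-0.624 0.1864 0.1 0.0043 -0.0015 0.287' 0.3
python3 - <<'E'
from h import *
m=np.array([627,-233.5])
print(row([*m,60],71)," | ",row([*m,33],71))
im=grab_frame("top");print(tip_of("peg","top")[:2]);print(w2s(at("top",tip_of("peg","top")[0]["location"],56)))
sc=grab_frame("scene")
a=cv2.resize(im[150:270,180:420][...,::-1],(800,400),interpolation=3)
b=cv2.resize(sc[170:350,170:400][...,::-1],(256,200),interpolation=3)
o=np.zeros((600,800,3),np.uint8);o[:400]=a;o[400:,:256]=b
cv2.imwrite("pics/c2.png",o)
E
```

```text
time_s: 5.88
ee_pos: [626.6, -233.2, 108.9]
ee_rot: [-179.9, -0.0, 71.0]
force: [-0.7, 0.4, 0.1]
gripper_width: 59.1
-0.0003 0.0010 0.0979 -0.0009 -0.0003 -0.0003  |  -0.0003 0.0011 0.1519 -0.0009 -0.0003 -0.0003
[{'location': [269.6, 239.8], 'confidence': 0.88}]
[-154.07369351  -31.08625479]
```

View pics/c2.png

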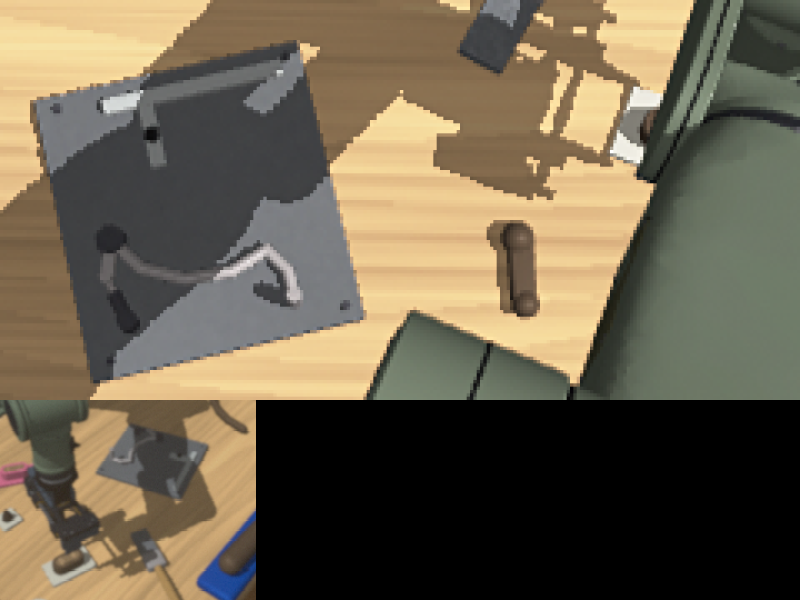

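The arm stays open with the peg at crop (293,298), fully open. The gripper is over the white mount, so I go down and grasp it.

```bash
python3 -m jog '0 0.001 0.06 0 0 0;0 0.001 0.1 0 0 0;0 0.001 0.13 0 0 0;0 0.001 0.152 0 0 0;0 0.001 0.152 0 0 0;0 0.001 0.152 0 0 0' 0.3
python3 -m jog '0 0 0 0 0 0;0 0 0 0 0 0;0 0 0 0 0 0;0 0 0 0 0 0;0 0 0 0 0 0;0 0 0 0 0 0' -0.6 20
python3 - <<'E'
from h import *
m=np.array([627,-233.5]);print(state()["force"],row([*m,33],71))
E
```

```text
time_s: 6.58
ee_pos: [627.4, -231.8, 34.3]
ee_rot: [180.0, -0.0, 71.1]
force: [-0.2, 0.3, 0.2]
gripper_width: 59.3
time_s: 7.08
ee_pos: [628.3, -232.1, 35.3]
ee_rot: [179.8, -0.0, 71.1]
force: [1.1, 0.9, 3.8]
gripper_width: 34.1
[1.10700305 0.92913347 3.77261203] -0.0035 -0.0016 0.0047 0.0017 -0.0001 0.0015
```

```bash
python3 -m jog '0 0 -0.02 0 0 0;0 0 -0.06 0 0 0;0 0 -0.12 0 0 0;0 0 -0.15 0 0 0;0 0 -0.15 0 0 0'
python3 - <<'E'
from h import *
print(state()["gripper_width"],row([*s2w(-8,-25),110],105))
for p in((259.5,224),(237,233),(267,239)):print(w2s(at("top",p,24)))
E
```

```text
time_s: 7.5
ee_pos: [630.0, -232.9, 114.8]
ee_rot: [179.4, 0.0, 71.1]
force: [1.1, 0.6, -0.5]
gripper_width: 34.0
34.049010752135224 0.6363 -0.2266 0.0072 0.0061 0.0020 -0.3764
[-103.38131843  -15.78777123]
[-112.76303947   45.29651784]
[-145.65034114  -25.64930538]
```

```bash
python3 -m jog '0.03 -0.01 0 0 0 -0.02;0.08 -0.03 0 0 0 -0.05;0.13 -0.046 0 0 0 -0.08;0.18 -0.064 0 0 0 -0.11;0.23 -0.082 0 0 0 -0.14;0.28 -0.1 0 0 0 -0.17;0.33 -0.118 0 0 0 -0.2;0.38 -0.136 0 0 0 -0.23;0.43 -0.154 0 0 0 -0.26;0.48 -0.171 0 0 0 -0.29;0.53 -0.189 0 0 0 -0.32;0.58 -0.207 0.007 0.003 0.001 -0.345;0.61 -0.218 0.007 0.006 0.002 -0.365;0.636 -0.2266 0.007 0.006 0.002 -0.376;0.636 -0.2266 0.007 0.006 0.002 -0.376;0.636 -0.2266 0.007 0.006 0.002 -0.376'
python3 - <<'E'
from h import *
s=state();print(w2s(s["ee_pos"]),row([*s2w(-8,-25),55],105),"|",row([*s2w(-8,-25),47],105))
im=grab_frame("top");sc=grab_frame("scene")
o=np.zeros((600,800,3),np.uint8);o[:,:400]=cv2.resize(im[140:275,180:270][...,::-1],(400,600),interpolation=3)
o[:,400:]=cv2.resize(sc[150:285,270:360][...,::-1],(400,600),interpolation=3)
cv2.imwrite("pics/c3.png",o)
E
```

```text
time_s: 8.83
ee_pos: [625.4, 104.7, 109.7]
ee_rot: [-179.9, 0.0, 105.0]
force: [0.0, -1.7, -1.1]
gripper_width: 33.6
[ -8.40139709 -25.01984187] 0.0001 0.0009 0.1093 -0.0006 0.0004 0.0002 | 0.0001 0.0009 0.1253 -0.0006 0.0004 0.0002
```

View pics/c3.png

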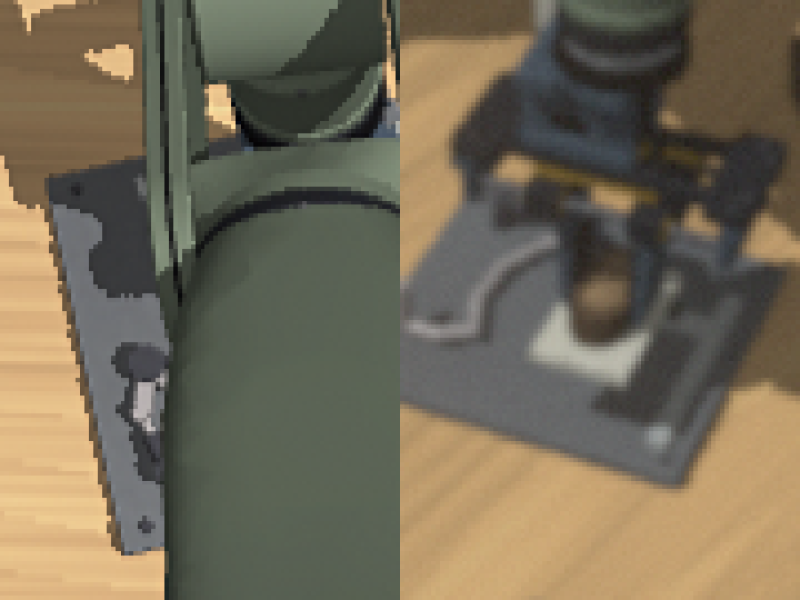

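The mount is held level over the plate, clear of the rail and the stop, and the arm is open. I lower it carefully.

```bash
python3 -m jog '0 0.001 0.03 0 0 0;0 0.001 0.06 0 0 0;0 0.001 0.09 0 0 0;0 0.001 0.108 0 0 0;0 0.001 0.114 0 0 0;0 0.001 0.117 0 0 0;0 0.001 0.117 0 0 0;0 0.001 0.117 0 0 0'
python3 -m jog '0 0 0.002 0 0 0;0 0 0.003 0 0 0;0 0 0.004 0 0 0;0 0 0.004 0 0 0'
```

```text
time_s: 9.6
ee_pos: [626.7, 103.4, 52.3]
ee_rot: [179.9, 0.0, 104.9]
force: [-0.2, -0.1, -1.3]
gripper_width: 33.8
time_s: 9.93
ee_pos: [626.7, 103.5, 50.5]
ee_rot: [179.9, 0.1, 104.9]
force: [0.5, -0.2, -1.3]
gripper_width: 34.2
```

```bash
python3 -m jog '0 0 0.001 0 0 0;0 0 0.002 0 0 0;0 0 0.003 0 0 0;0 0 0.004 0 0 0;0 0 0.004 0 0 0'; python3 -m jog '0 0 0.001 0 0 0;0 0 0.002 0 0 0;0 0 0.002 0 0 0'
```

```text
time_s: 10.35
ee_pos: [626.7, 103.5, 48.3]
ee_rot: [179.9, 0.0, 104.9]
force: [0.4, 0.3, -1.2]
gripper_width: 33.8
time_s: 10.6
ee_pos: [626.7, 103.5, 47.4]
ee_rot: [179.9, 0.0, 104.9]
force: [0.5, 0.0, -0.3]
gripper_width: 33.9
```

```bash
python3 -m jog '0 0 0.001 0 0 0;0 0 0.002 0 0 0;0 0 0.002 0 0 0'
```

```text
time_s: 10.85
ee_pos: [626.7, 103.5, 47.3]
ee_rot: [179.9, 0.1, 104.9]
force: [-1.7, -0.2, 5.6]
gripper_width: 34.2
```

```bash
python3 -m jog '0 0.002 0 0 0 0;0 0.004 0 0 0 0;0 0.006 0 0 0 0;0 0.008 0 0 0 0;0 0.009 0 0 0 0;0 0.009 0 0 0 0'; python3 -c "
from h import *
s=state();print(w2s(s['ee_pos']),s['force'],s['torque'])"
```

```text
time_s: 11.35
ee_pos: [631.1, 104.7, 47.3]
ee_rot: [179.9, 0.1, 104.9]
force: [-1.5, -0.0, 2.2]
gripper_width: 34.1
[ -2.83512923 -26.50978759] [-1.50837046 -0.02281951  2.15239115] [0.01443079 0.03396403 0.04974992]
```

```bash
python3 -m jog '0 0.001 0 0 0 0;0 0.002 0 0 0 0;0 0.003 0 0 0 0;0 0.003 0 0 0 0';python3 -m jog '0 0.001 0 0 0 0;0 0.002 0 0 0 0;0 0.002 0 0 0 0'; python3 -c "
from h import *
s=state();print(w2s(s['ee_pos']),s['force'],s['torque'])"
```

```text
time_s: 11.68
ee_pos: [632.7, 105.1, 47.4]
ee_rot: [179.9, 0.1, 104.9]
force: [-1.9, -0.7, 1.8]
gripper_width: 33.9
time_s: 11.93
ee_pos: [633.8, 105.4, 47.3]
ee_rot: [179.9, 0.1, 104.9]
force: [-1.5, -0.7, 1.9]
gripper_width: 33.5
[ -0.06075729 -26.52237984] [-1.46589842 -0.6826451   1.89920579] [0.00870689 0.08893726 0.04175612]
```

```bash
python3 -m jog '0 0.001 0 0 0 0;0 0.002 0 0 0 0;0 0.002 0 0 0 0'; python3 -c "
from h import *
s=state();print(w2s(s['ee_pos']),s['force'],s['torque'])"
```

```text
time_s: 12.18
ee_pos: [634.8, 105.6, 47.4]
ee_rot: [179.9, 0.1, 104.9]
force: [-2.5, -0.8, 2.1]
gripper_width: 33.7
[  0.97815209 -26.54530694] [-2.50838968 -0.80326682  2.07789294] [-0.05553486  0.22312426  0.02538615]
```

```bash
python3 -m jog '0 0.0005 0 0 0 0;0 0.001 0 0 0 0;0 0.0015 0 0 0 0;0 0.0015 0 0 0 0'; python3 -c "
from h import *
s=state();print(w2s(s['ee_pos']),s['force'],s['torque'])"
```

```text
time_s: 12.52
ee_pos: [634.9, 105.6, 47.4]
ee_rot: [180.0, 0.1, 104.9]
force: [-5.1, -1.8, 5.2]
gripper_width: 33.6
[  1.0164742  -26.55326861] [-5.09448153 -1.84347849  5.2095992 ] [-0.23257108  0.7104732   0.01585615]
```

```bash
python3 -m jog '0 0.0005 0 0 0 0;0 0.001 0 0 0 0;0 0.0015 0 0 0 0;0 0.0015 0 0 0 0'; python3 -c "
from h import *
s=state();print(w2s(s['ee_pos']),s['force'],s['torque'])"
```

```text
time_s: 12.85
ee_pos: [634.9, 105.6, 47.4]
ee_rot: [-179.9, 0.1, 104.9]
force: [-5.8, -2.3, 6.0]
gripper_width: 33.8
[  1.0565778  -26.53074753] [-5.84986301 -2.298438    5.98995742] [-0.26027133  0.76142703  0.11342755]
```

```bash
python3 -m jog '0.002 -0.0005 0 0 0 0;0.005 -0.001 0 0 0 0;0.009 -0.001 0 0 0 0;0.013 -0.001 0 0 0 0;0.017 -0.001 0 0 0 0;0.02 -0.001 0 0 0 0;0.02 -0.001 0 0 0 0'; python3 -c "
from h import *
s=state();print(w2s(s['ee_pos']),s['force'],s['torque'])"
```

```text
time_s: 13.43
ee_pos: [632.1, 115.9, 47.4]
ee_rot: [-180.0, 0.0, 104.9]
force: [-0.4, -2.4, 2.0]
gripper_width: 33.7
[  1.04284285 -15.95974102] [-0.36842853 -2.42223719  2.01972932] [-0.34315453 -0.03467313  0.00767586]
```

```bash
for i in 1; do python3 -m jog '0.001 0 0 0 0 0;0.002 0 0 0 0 0;0.003 0 0 0 0 0;0.004 0 0 0 0 0;0.004 0 0 0 0 0'; done;python3 -m jog '0.001 0 0 0 0 0;0.002 0 0 0 0 0;0.003 0 0 0 0 0;0.004 0 0 0 0 0;0.004 0 0 0 0 0'; python3 -c "
from h import *
s=state();print(w2s(s['ee_pos']),s['force'],s['torque'])"
```

```text
time_s: 13.85
ee_pos: [631.6, 117.8, 47.4]
ee_rot: [-180.0, 0.0, 104.9]
force: [-1.5, -3.9, 2.2]
gripper_width: 34.0
time_s: 14.27
ee_pos: [631.1, 119.9, 47.4]
ee_rot: [-180.0, 0.0, 104.9]
force: [-1.2, -3.3, 2.2]
gripper_width: 33.7
[  1.03605397 -11.80485649] [-1.18640022 -3.2652063   2.23141793] [-0.64990917  0.03383913 -0.07146614]
```

```bash
python3 -m jog '0.001 0 0 0 0 0;0.002 0 0 0 0 0;0.003 0 0 0 0 0;0.004 0 0 0 0 0;0.004 0 0 0 0 0'; python3 -c "
from h import *
s=state();print(w2s(s['ee_pos']),s['force'],s['torque'])"
```

```text
time_s: 14.68
ee_pos: [630.5, 122.0, 47.4]
ee_rot: [-180.0, 0.0, 104.9]
force: [-1.2, -3.0, 1.5]
gripper_width: 34.0
[ 1.05709274 -9.63947757] [-1.2126558  -2.98150742  1.46997105] [-0.61492624  0.03517131 -0.04285087]
```

```bash
python3 -m jog '0.001 0 0 0 0 0;0.002 0 0 0 0 0;0.003 0 0 0 0 0;0.003 0 0 0 0 0'; python3 -c "
from h import *
s=state();print(w2s(s['ee_pos']),s['force'],s['torque'])"
```

```text
time_s: 15.02
ee_pos: [630.1, 123.5, 47.4]
ee_rot: [-180.0, 0.0, 104.9]
force: [-1.4, -3.6, 2.1]
gripper_width: 33.8
[ 1.0641331  -8.02625966] [-1.36866022 -3.62676668  2.07031833] [-0.61616401 -0.00759442 -0.01734808]
```

```bash
python3 -m jog '0.001 0 0 0 0 0;0.002 0 0 0 0 0;0.003 0 0 0 0 0;0.003 0 0 0 0 0'
```

```text
time_s: 15.35
ee_pos: [629.7, 125.1, 47.4]
ee_rot: [-180.0, 0.0, 104.9]
force: [-2.1, -3.9, 1.9]
gripper_width: 33.8
```

```bash
python3 -m jog '0.001 0 0 0 0 0;0.002 0 0 0 0 0;0.003 0 0 0 0 0;0.003 0 0 0 0 0'
```

```text
time_s: 15.68
ee_pos: [629.2, 126.7, 47.4]
ee_rot: [-180.0, -0.0, 104.9]
force: [-0.6, -4.7, 1.7]
gripper_width: 33.7
```

```bash
python3 -m jog '0.001 0 0 0 0 0;0.002 0 0 0 0 0;0.003 0 0 0 0 0;0.003 0 0 0 0 0'; python3 -c "
from h import *
s=state();print(w2s(s['ee_pos']),s['force'],s['torque'])"
```

```text
time_s: 16.02
ee_pos: [628.8, 128.2, 47.4]
ee_rot: [-180.0, -0.0, 104.9]
force: [-1.1, -3.1, 2.5]
gripper_width: 33.6
[ 1.03405563 -3.13947213] [-1.12548895 -3.10992609  2.51920211] [-0.72380766  0.05608055  0.00301909]
```

```bash
python3 -m jog '0.001 0 0 0 0 0;0.002 0 0 0 0 0;0.003 0 0 0 0 0;0.003 0 0 0 0 0'
```

```text
time_s: 16.35
ee_pos: [628.5, 129.4, 47.4]
ee_rot: [-180.0, 0.0, 105.0]
force: [-0.6, -4.9, 3.0]
gripper_width: 33.9
```

```bash
python3 -m jog '0.001 0 0 0 0 0;0.002 0 0 0 0 0;0.003 0 0 0 0 0;0.003 0 0 0 0 0'
```

```text
time_s: 16.68
ee_pos: [628.5, 129.4, 47.5]
ee_rot: [-180.0, 0.2, 105.0]
force: [-0.5, -7.9, 1.8]
gripper_width: 34.0
```

```bash
python3 -m jog '0.001 0 0 0 0 0;0.002 0 0 0 0 0;0.002 0 0 0 0 0'; python3 -c "
from h import *
s=state();print(w2s(s['ee_pos']),s['force'],s['torque'])"
```

```text
time_s: 16.93
ee_pos: [628.5, 129.5, 47.5]
ee_rot: [-180.0, 0.3, 105.0]
force: [0.4, -6.6, 2.8]
gripper_width: 34.1
[ 1.06512782 -1.85286976] [ 0.44234585 -6.60544201  2.7689069 ] [-1.2426356  -0.07785953 -0.14650656]
```

```bash
python3 -m jog '0.0003 0.0007 0 0 0 0;0.0003 0.0014 0 0 0 0;0.0003 0.0014 0 0 0 0'; python3 -c "
from h import *
s=state();print(w2s(s['ee_pos']),s['force'],s['torque'],row([*s['ee_pos'][:3]],105))"; python3 -m jog '0 0 0 0 0 0;0 0 0 0 0 0;0 0 0 0 0 0;0 0 0 0 0 0' 0.2;  python3 -c "
from h import *
s=state();print(w2s(s['ee_pos']),s['force'],s['torque'])"
```

```text
time_s: 17.18
ee_pos: [628.6, 129.5, 47.5]
ee_rot: [-179.9, 0.3, 105.0]
force: [-2.5, -6.3, 4.6]
gripper_width: 33.7
[ 1.11530845 -1.86000875] [-2.51388313 -6.31206758  4.60901586] [-0.826214    0.2849963  -0.11643289] 0.0000 0.0000 0.0000 -0.0012 0.0030 -0.0002
time_s: 17.52
ee_pos: [628.8, 130.2, 47.4]
ee_rot: [-179.9, 0.2, 105.0]
force: [-0.2, 0.8, 0.2]
gripper_width: 54.2
[ 1.48237257 -1.23898447] [-0.16855486  0.79859521  0.18956826] [ 0.00333683 -0.07780346  0.01150668]
```

```bash
python3 -m jog '0 0.004 0 0 0 0;0 0.008 0 0 0 0;0 0.012 0 0 0 0;0 0.015 0 0 0 0;0 0.017 0 0 0 0;0 0.017 0 0 0 0' ; python3 -c "
from h import *
s=state();print(w2s(s['ee_pos']),s['force'],s['torque'])"
```

```text
time_s: 18.02
ee_pos: [637.3, 132.4, 47.4]
ee_rot: [-179.9, 0.2, 105.0]
force: [0.1, -0.6, 0.4]
gripper_width: 54.7
[10.27857938 -1.26031267] [ 0.13589852 -0.55568157  0.36261627] [ 0.02655303 -0.13391795  0.01100539]
```

```bash
python3 -m jog '0 0.001 0 0 0 0;0 0.002 0 0 0 0;0 0.003 0 0 0 0;0 0.003 0 0 0 0' ; python3 -c "
from h import *
s=state();print(w2s(s['ee_pos']),s['force'],s['torque'])"
```

```text
time_s: 18.35
ee_pos: [638.3, 132.7, 47.3]
ee_rot: [-179.9, 0.2, 105.0]
force: [-1.7, -0.2, 0.7]
gripper_width: 54.2
[11.38994926 -1.26619813] [-1.73974371 -0.20863082  0.65974793] [-0.05796072  0.09149974 -0.01667381]
```

```bash
python3 -m jog '0 0.001 0 0 0 0;0 0.002 0 0 0 0;0 0.002 0 0 0 0;0 0.002 0 0 0 0' ; python3 -c "
from h import *
s=state();print(w2s(s['ee_pos']),s['force'],s['torque'])"
```

```text
time_s: 18.68
ee_pos: [638.4, 132.7, 47.2]
ee_rot: [-179.8, 0.2, 105.0]
force: [-4.5, -1.9, 1.8]
gripper_width: 54.8
[11.42323579 -1.26117282] [-4.50991287 -1.93562113  1.84993395] [-0.29483624  0.62355764 -0.01619332]
```

```bash
python3 -m jog '0 -0.01 0 0 0 0;0 -0.02 0 0 0 0;0 -0.021 -0.03 0 0 0;0 -0.021 -0.1 0 0 0;0 -0.021 -0.18 0 0 0;0 -0.021 -0.2 0 0 0;0 -0.021 -0.2 0 0 0'; python3 - <<'E'
from h import *
a=peg(.85);d=np.array([-.92,.39]);print(row([*s2w(*(a+30*np.array([-.92,.2]))),130],97))
E
```

```text
time_s: 19.27
ee_pos: [631.1, 131.1, 151.7]
ee_rot: [179.7, 0.3, 105.0]
force: [0.5, 0.2, -0.9]
gripper_width: 54.7
-0.0406 -0.3631 0.0415 0.0040 0.0027 0.0887
```

```bash
python3 -m jog '-0.01 -0.09 0.01 0 0 0.02;-0.02 -0.18 0.02 0 0 0.04;-0.03 -0.27 0.03 0 0 0.06;-0.04 -0.34 0.041 0.004 0.003 0.09;-0.04 -0.363 0.041 0.004 0.003 0.09;-0.04 -0.363 0.041 0.004 0.003 0.09;-0.04 -0.363 0.041 0.004 0.003 0.09' -1; python3 - <<'E'
from h import *
im=grab_frame("top");sc=grab_frame("scene")
o=np.zeros((600,800,3),np.uint8);o[:400,:400]=cv2.resize(im[150:250,180:280][...,::-1],(400,400),interpolation=3)
o[:400,400:]=cv2.resize(sc[180:270,255:345][...,::-1],(400,400),interpolation=3)
cv2.imwrite("pics/c4.png",o)
hsv=cv2.cvtColor(im,cv2.COLOR_RGB2HSV)
t=at("scene",tip_of("mount","scene")[0]["location"],12);print([ (np.round(w2s(at("scene",r["location"],12)),1),r["confidence"]) for r in tip_of("mount","scene")])
q=peg(.85);s=state();print(w2s(s["ee_pos"]),row([*s2w(*(q+30*np.array([-.92,.2]))),53],97))
E
```

```text
time_s: 19.85
ee_pos: [460.6, 64.6, 129.6]
ee_rot: [-180.0, -0.0, 96.9]
force: [0.5, 0.2, -0.2]
gripper_width: 10.5
[(array([ 2.3, -4.2]), 0.74), (array([-347.5, -181.3]), 0.69), (array([-386.7, -430.9]), 0.61), (array([-180.2,   19.2]), 0.41)]
[-175.81502537  -21.0220611 ] -0.0012 -0.0032 0.1542 0.0006 -0.0004 -0.0010
```

View pics/c4.png

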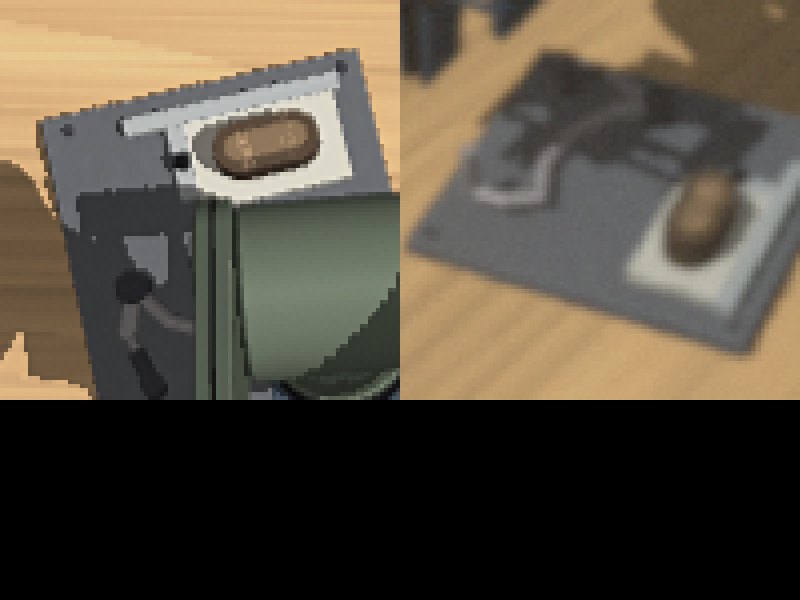

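The mount sits flush against the rail and the stop (top crop, corner near 185,125), and the arm is still open. I now lower the closed fingers behind the peg and push it past centre.

```bash
python3 -m jog '0 -0.003 0.05 0 0 0;0 -0.003 0.1 0 0 0;0 -0.003 0.14 0 0 0;0 -0.003 0.154 0 0 0;0 -0.003 0.154 0 0 0'; python3 - <<'E'
from h import *
s=state();print(w2s(s["ee_pos"]))
for th in(.85,.78,.71,.64,.57,.51,.46):
    q=peg(th)-19.5*np.array([.99,-.14]);print(th,row([*s2w(*q),53],97))
E
```

```text
time_s: 20.47
ee_pos: [460.8, 65.2, 51.4]
ee_rot: [-179.8, -0.0, 96.9]
force: [0.7, 0.1, 0.3]
gripper_width: 0.1
[-177.6104722   -20.52912393]
0.85 -0.0057 0.0180 -0.0032 -0.0018 -0.0004 -0.0007
0.78 -0.0136 0.0375 -0.0033 -0.0018 -0.0004 -0.0007
0.71 -0.0201 0.0575 -0.0033 -0.0018 -0.0004 -0.0007
0.64 -0.0252 0.0779 -0.0034 -0.0018 -0.0004 -0.0007
0.57 -0.0288 0.0986 -0.0035 -0.0018 -0.0004 -0.0007
0.51 -0.0308 0.1165 -0.0035 -0.0018 -0.0004 -0.0007
0.46 -0.0316 0.1315 -0.0036 -0.0018 -0.0004 -0.0007
```

```bash
python3 -m jog '-0.006 0.018 -0.003 0 0 0;-0.014 0.037 -0.003 0 0 0;-0.02 0.057 -0.003 0 0 0;-0.025 0.078 -0.003 0 0 0;-0.028 0.092 -0.003 0 0 0;-0.029 0.1 -0.003 0 0 0;-0.03 0.108 -0.003 0 0 0;-0.031 0.116 -0.003 0 0 0;-0.031 0.12 -0.003 0 0 0;-0.031 0.12 -0.003 0 0 0;-0.031 0.12 -0.003 0 0 0;-0.031 0.12 -0.003 0 0 0'
python3 -m jog '0 -0.01 0 0 0 0;0 -0.02 -0.06 0 0 0;0 -0.02 -0.12 0 0 0;0 -0.1 -0.2 0 0 0;0 -0.15 -0.25 0 0 0;0 -0.2 -0.3 0 0 0;0 -0.2 -0.3 0 0 0;0 -0.2 -0.3 0 0 0'
python3 - <<'E'
from h import *
im=grab_frame("top");sc=grab_frame("scene")
print([(r["confidence"],np.round(w2s(at("scene",r["location"],56)),1)) for r in tip_of("peg","scene")],[(r["confidence"],np.round(w2s(at("top",r["location"],56)),1)) for r in tip_of("peg","top")])
print(row([*s2w(-120,-330),220],60))
E
```

```text
time_s: 21.47
ee_pos: [522.3, 57.3, 52.9]
ee_rot: [-179.9, -0.0, 96.9]
force: [0.3, 0.1, -0.2]
gripper_width: 0.5
time_s: 22.13
ee_pos: [422.7, 45.1, 204.9]
ee_rot: [179.9, -0.0, 96.9]
force: [0.1, -0.6, 0.1]
gripper_width: 0.4
[(0.81, array([-75.9, -39.8]))] [(0.84, array([-63.1, -56.9]))]
-0.5658 0.2796 -0.0381 -0.0029 0.0004 0.4105
```

```bash
python3 -m jog '-0.56 0 -0.04 0 0 0.4;-0.56 0 -0.04 0 0 0.4;-0.56 0 -0.04 0 0 0.4;-0.56 0 -0.04 0 0 0.4;-0.56 0 -0.04 0 0 0.4;-0.56 0 -0.04 0 0 0.4;-0.56 0 -0.04 0 0 0.4;-0.56 0 -0.04 0 0 0.4;-0.56 0 -0.04 0 0 0.4'
python3 - <<'E'
from h import *
im=grab_frame("top");sc=grab_frame("scene")
print([(r["confidence"],np.round(w2s(at("top",r["location"],56)),1)) for r in tip_of("peg","top")])
hsv=cv2.cvtColor(im,cv2.COLOR_RGB2HSV)
o=np.zeros((600,800,3),np.uint8);o[:400,:400]=cv2.resize(im[155:255,180:280][...,::-1],(400,400),interpolation=3)
o[:400,400:]=cv2.resize(sc[185:265,260:340][...,::-1],(400,400),interpolation=3)
o[400:,:267]=cv2.resize(im[...,::-1],(267,200),interpolation=3)
o[400:,300:567]=cv2.resize(sc[...,::-1],(267,200),interpolation=3)
cv2.imwrite("pics/c5.png",o)
E
```

```text
time_s: 23.08
ee_pos: [457.6, -234.2, 219.6]
ee_rot: [-179.6, 0.1, 60.8]
force: [-1.2, -0.2, -0.6]
gripper_width: 0.6
[(0.75, array([-69.4, -53.3]))]
```

View pics/c5.png

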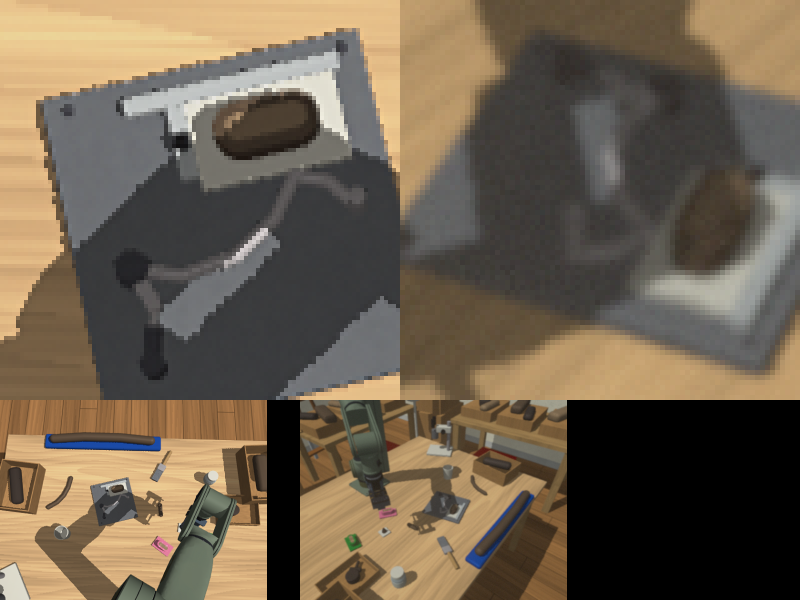

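```bash
python3 -c "
from workcell import *
print(job_done())"
```

```text
the job is handed in; nothing more can be done
None
```

The white bone mount is clamped in the holder and the job is handed in at about 23 s of the 72 s allowed.

- **Opening the arm:** I drew the arm fully open with the fingers around its peg. It stayed open by itself.
- **Seating the mount:** I laid the mount flat on the plate and slid it to the rail, then along to the end stop. With the arm still open, I released it and pressed it once more against the rail. The contact forces I read were all below about 9 N.
- **Clamping:** I pushed the peg back past centre and let the arm swing shut on its own, then moved the robot clear.

**Last checks:**
- The final picture shows the mount flat against the rail and the stop, with the arm's nose on its edge.
- The top camera put the peg at stage (-69, -53). The expected place for a fully home mount is (-65, -50). I read the difference as camera bias, because the same camera was off by about the same amount when the arm was fully open.
- One earlier scene-camera reading put the peg at (-76, -40), which disagreed by about 15 mm. I did not resolve it, and trusted the top camera and the picture instead.
- No look-alike or bystander was touched.
- Flushness was checked only by feel and by eye, to about 1 mm.

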